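# Seat the spindle's roller cone in its cup and rock it free

## Task

Take the grinder spindle with the smaller roller cone out of the wooden rack and seat its cone fully home, upright, in the bearing cup of the green housing. Then, bearing down with about 15 N of hand load (never over 25 N, or the rollers dent the race), swing it some 45 degrees to one side and back again to feel that it rocks free on its rollers. Let go and leave it standing home in the cup, without disturbing the other things.

Things in the scene. Friction and masses are not known exactly. Their poses are not given: they have to be found in the camera images.
- spindle: the spindle to seat: bare steel, 150 mm tall, 0.45-0.6 kg, upright in one of the rack's holes. Origin: centre of its bottom end, z up its axis. Diameters from the bottom: journal 20 to z = 40 mm; rib 32 to z = 42; rollers in a cage, 36 at z = 42 widening to 52 at z = 60; rib 45 to z = 65; spacer and lock nut 34 to z = 85; plain round nose 22 from z = 85 to the top
- nose (a point): centre of the spindle's flat top end, z = 150 mm on its axis. The plain 22 mm nose, to be gripped, runs 65 mm down from here to the lock nut
- cage (a joint): turn (rad) of the roller cage relative to the spindle, positive anticlockwise from above; starts within 0.05 of 0. In the air the cage goes round with the spindle (slight drag); with the cone home and pressed it stays with the cup while the spindle turns: spindle 0.7 anticlockwise gives about -0.7
- big_spindle: bystander: the drive-end spindle, alike but with a bigger roller cone (69 mm across at its widest, not 52) which does not fit the cup; stands in the rack's other hole, 100 mm away; its nose is as tall. Origin: centre of its bottom end, z up
- housing: green bearing housing bolted to the bench: square flange 120 mm wide, 12 mm thick; round boss 86 mm diameter, 64.5 mm high, with a steel cup flush in its top. Origin: on the cup's axis at bench height, z up. With the cone fully home the spindle's origin is about 5 mm above it. The seat is rigid: downward load rises steeply, 10 N or more per mm
- cup_mouth (a point): centre of the cup's mouth, 64.5 mm above the bench. The cup is an oiled taper opening upward (24 degrees to its axis): 51.5 mm across here, 35 mm across 18.5 mm below; under it a 40 mm bore runs down to the bench
- rack: wooden block 200 x 80 x 45 mm, fixed, origin under its centre, x along its length; two upright 24 mm holes at x = +50 and -50 mm hold the spindles: their small ribs rest on its top, journals in the holes, origins 5 mm above the bench
- wheel: bystander: a loose spare grinding wheel lying flat, 75 mm diameter, 20 mm thick; origin under its centre
- scissors: bystander: a loose pair of steel scissors lying flat, about 150 mm long and 8 mm thick; origin near the pivot
- oil: bystander: a white oil bottle with a red cap, 44 mm diameter, 105 mm tall; origin under its centre

How it is judged:
On the way, in this order (a step that is already met when the one before it is completed fails the run):
1. the cone is fully home in the cup: the spindle's origin 3 to 6.6 mm above the housing's, within 1.5 mm of its axis, upright (z of spindle in the frame of housing between 0.003 and 0.0066 m and horizontal distance between spindle and housing below 0.0015 m and angle between spindle's own z axis and vertical below 0.03 rad), for 0.3 s.
2. home and borne down on (roller forces add up to over 25 N, that is 10 to 12 N of downward load), it has been swung over 0.5 rad to one side (all of step 1 and contact force between spindle and housing above 25 N and (value of joint cage above 0.5 rad or value of joint cage below -0.5 rad)), for 0.2 s.
3. still home and borne down on, it has been swung back to within 0.25 rad of where it began (all of step 1 and contact force between spindle and housing above 25 N and value of joint cage between -0.25 and 0.25 rad), for 0.2 s.
At the end, for the whole second after the job is handed in: the spindle stands at rest, let go, with its cone home in the housing's cup: origin 3 to 6.6 mm above the housing's origin, within 1.5 mm of the cup's axis, upright within 0.03 rad (all of step 1 and linear speed of spindle below 0.01 m/s and angular speed of spindle below 0.1 rad/s); the robot touches nothing.
It fails at once if the spindle is knocked or forced against the housing: contact forces add up to over 75 N (on the taper, 25 N of hand load and the weight, or more) (contact force between spindle and housing above 75 N).
It fails at once if the bigger spindle is moved over 10 mm (distance of big_spindle from where it was at the start of the episode above 0.01 m).
It fails at once if the spare wheel is moved over 15 mm (distance of wheel from where it was at the start of the episode above 0.015 m).
It fails at once if the pair of scissors is moved over 15 mm (distance of scissors from where it was at the start of the episode above 0.015 m).
It fails at once if the oil bottle is moved over 15 mm (distance of oil from where it was at the start of the episode above 0.015 m).
It also fails if it takes over 69 s, if anything falls off the work surface, if the arm or the gripper's body presses on something with over 40 N, if the wrist force passes 120 N, or if a joint passes its speed limit or range.

## Robot

A 7-joint arm with a two-finger parallel gripper is mounted at the origin on the work surface. World frame = base frame: x ahead of the robot, y to its left, z up, the work surface at z = 0. Lengths are in m, angles in rad, forces in N, time in s.
With the tool pointing down it reaches from about 0.4 to 0.85 m from the base axis. Payload 10.4 kg.
Tool frame: the origin (TCP) lies between the finger pads; the fingertips stand 17 mm ahead of it and the grasp point (between the pads) lies 2 mm behind it; z points along the fingers, y is the direction in which the jaws open and shut (so a half turn about z gives the same grasp; the last joint's range is limited). The gripper opens to 85 mm and grips with 20 to 120 N. Pads are 22 mm wide; open, the fingers measure 114 mm over their backs; the gripper's body (76 mm by 85 mm) begins 54 mm behind the grasp point. The pads swing forward as they close: fully open they stand 13 mm farther back than shut.
Start: joints at [-0.023, 0.332, -0.065, 1.46, 0.022, 1.35, -0.088], TCP at [0.625, 0, 0.248] pointing down, gripper open.
Joint ranges: [-2.6, 2.6], [-0.5, 2.12], [-1.47, 1.34], [0.16, 2.42], [-1.27, 4.41], [0.06, 2.06], [-2.6, 2.6]. Speed limits (rad/s): [2.22, 2.22, 2.79, 2.79, 3.14, 3.14, 3.14].

## Interface

Orientations are given as a unit quaternion [x, y, z, w].
In Python, from workcell import manip gives the robot as it stands.
- The arm moves only by the tool jog_arm, never from a script. Its argument "steps" is one flat list of numbers, 5 for each row, row after row: the finger opening in m, from 0 to 0.0854, then the shift along the tool's x, y, z in m, then the turn about the tool's z in rad. In form: [gripper, x, y, z, twist, gripper, x, y, z, twist, ...]. A call has exactly 10 rows; each row is the pose to reach, as a shift and turn from the pose commanded when the call began, along the tool's axes at that moment; what a row does not reach only later rows make up. A row lasts 1/10 s, in which the tool goes at most 50 mm and 8.59 degrees, less where a joint would pass 70% of its speed; a pose out of reach is approached as far as the arm can. A call with a gripper value outside its range is refused whole. The fingers move at their own pace and stop on an object; "grip_force" is the grip in N (left out, the last holds). Time passes only in rows, so rows that repeat a pose let the fingers close, or fill a call up. It gives the time, the measured TCP pose, the force and the opening at its end, in the units of the state.
- manip.get_obs(): the state, without advancing time (a new reading comes with each control period).
- manip.camera(name): name is "scene" or "side" or "wrist"; returns (picture, depth): 384x512x3 uint8, red, green, blue; 384x512 float32, m along the optical axis (not along the pixel's ray), 0 where there is no reading.
- manip.calibration(name): a dict with "mtx" (3x3 intrinsics, pixels), "world_to_cam" (4x4, takes a point from world to camera coordinates). Camera axes: x right, y down, z forward; pixel columns grow to the right and rows downward; lengths in m; the calibration is good to about 2 mm. The wrist camera is an equidistant fisheye: a pixel r from the principal point sees the ray r / f radians off the axis. A picture is of the moment at which its call begins: read the wrist's pose just before it. calibration takes no time and is no camera call; for the wrist camera it gives the pose at the moment of the call.
- manip.hand_in(): hands the job in, once; it reports no verdict.
The state is a dict: "clock": time; "joint_pos": joint angles; "joint_velocities": joint speeds; "tau": joint torques, N m; "position": TCP position; "ee_rot": TCP orientation; "ft_force": force on the tool from outside, world axes, zero at the start; "torque": the same for the moment, N m; "grip_width": opening from 0.0 (shut) to 1.0 (fully open).
Only numpy, scipy, OpenCV 4.12 (cv2) and the standard library are available. Lean on these libraries where they do the work, as an engineer would, in place of code of your own. Each camera call takes 0.05 s, during which the arm holds its last target.

## Working session

There is one attempt and no reset: what is moved stays moved. The work goes in short steps, Python scripts to look and compute and a tool call to move; the robot and the scene stay as the last step left them, time stands still between calls to the robot, and variables do not carry over. Pictures are saved under pics/ and viewed, and the job is handed in when it is done.

Besides the shell and the picture viewer there is one more tool, called after "Emit:" by a JSON object that holds its "api" and its "payload", one argument or row to a line. jog_arm: Moves the arm, as the interface text tells. Its arguments: {"type":"object","properties":{"steps":{"type":"array"},"grip_force":{"type":"number"}},"required":["steps"]}

```bash
mkdir -p pics; ls; python3 - <<'E'
from workcell import manip
import cv2, numpy as np
o=manip.get_obs(); print({k:(np.round(v,4).tolist() if not isinstance(v,float) else v) for k,v in o.items()})
for n in ["scene","side","wrist"]:
    c=manip.calibration(n); print(n,np.round(c['mtx'],2).tolist(),np.round(c['world_to_cam'],4).tolist())
    p,d=manip.camera(n); cv2.imwrite(f'pics/{n}0.png',p[:,:,::-1]); np.savez(f'{n}0.npz',p=p,d=d,K=c['mtx'],T=c['world_to_cam'])
E
```

```text
pics
{'clock': 0.0, 'joint_pos': [-0.0226, 0.3328, -0.0647, 1.461, 0.0216, 1.3499, -0.0885], 'joint_velocities': [0.0009, -0.0003, 0.0002, -0.0003, 0.0008, 0.0003, -0.0009], 'tau': [0.0005, -62.545, 0.0497, -39.161, 0.0164, 0.0098, -0.0], 'position': [0.6246, -0.0, 0.2475], 'ee_rot': [0.7071, 0.7071, -0.0005, -0.0005], 'ft_force': [-0.0425, -0.5465, 0.1286], 'torque': [-0.0232, 0.017, -0.0006], 'grip_width': 1.0010019106693606}
scene [[498.13, 0.0, 254.21], [0.0, 498.13, 185.58], [0.0, 0.0, 1.0]] [[0.1327, 0.9911, -0.0023, -0.1808], [0.8626, -0.1167, -0.4923, -0.4619], [-0.4882, 0.0633, -0.8704, 1.6335], [0.0, 0.0, 0.0, 1.0]]
side [[369.28, 0.0, 255.97], [0.0, 369.28, 192.08], [0.0, 0.0, 1.0]] [[0.9626, -0.2709, 0.01, -0.5614], [-0.174, -0.6456, -0.7435, 0.2484], [0.2079, 0.714, -0.6686, 0.7979], [0.0, 0.0, 0.0, 1.0]]
wrist [[297.32, 0.0, 251.7], [0.0, 297.32, 194.61], [0.0, 0.0, 1.0]] [[1.0, 0.0, -0.0015, -0.6244], [0.0004, -0.9635, 0.2678, -0.0354], [-0.0015, -0.2678, -0.9635, 0.3783], [0.0, 0.0, 0.0, 1.0]]
```

View pics/scene0.png

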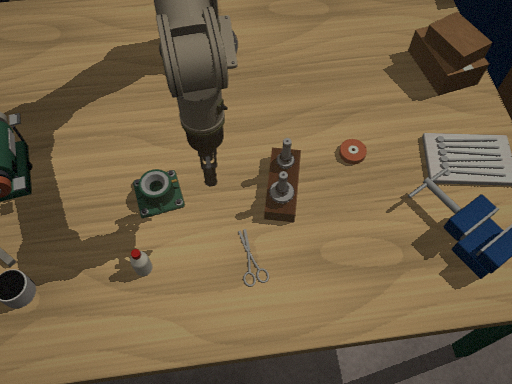

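View pics/side0.png

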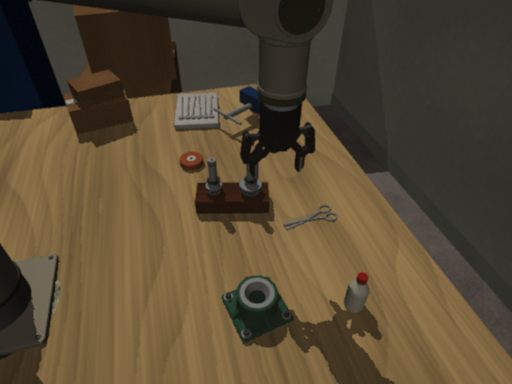

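View pics/wrist0.png

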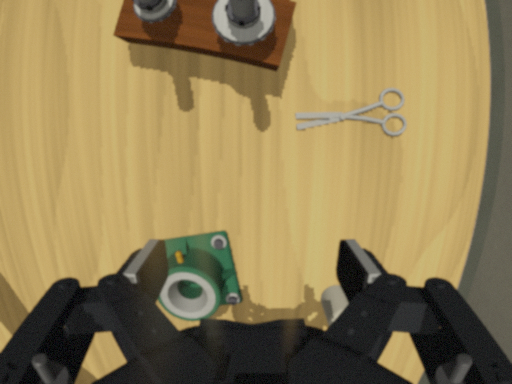

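The wrist view and scene view agree. The small-cone spindle is in the rack hole nearer the base: scene (287,150), side (212,180). The big one is at scene (283,185), the housing at scene (157,190), side (258,300). I'll measure these next.

```bash
cat > h.py <<'E'
import numpy as np,cv2
def cloud(d,K,T):
    v,u=np.mgrid[0:384,0:512]
    X=np.stack([(u-K[0,2])/K[0,0]*d,(v-K[1,2])/K[1,1]*d,d],-1)
    R=T[:3,:3];t=T[:3,3]
    return (X-t)@R
def ray(u,v,K,T,z,fish=False):
    if fish:
        a=np.array([u-K[0,2],v-K[1,2]]);r=np.hypot(*a);th=r/K[0,0]
        x=np.array([*(a/max(r,1e-9)*np.sin(th)),np.cos(th)])
    else: x=np.array([(u-K[0,2])/K[0,0],(v-K[1,2])/K[1,1],1])
    R=T[:3,:3];c=-R.T@T[:3,3];dd=R.T@x
    return c+dd*(z-c[2])/dd[2]
E
python3 - <<'E'
from h import *
for n in ['scene','side']:
    f=np.load(n+'0.npz');P=cloud(f['d'],f['K'],f['T']);ok=f['d']>0
    p=f['p'].astype(int)
    print(n,'bench z',np.median(P[ok&(abs(P[...,2])<.02)][:,2]))
    # noses
    reg=ok&(P[...,1]>.02)&(P[...,1]<.3)&(P[...,0]>.35)&(P[...,0]<.75)
    m=reg&(P[...,2]>.148)&(P[...,2]<.165)
    k,l,s,c=cv2.connectedComponentsWithStats(m.astype(np.uint8))
    for i in range(1,k):
        if s[i,4]>4: print('nose',s[i],c[i],P[l==i].mean(0).round(4),P[l==i].min(0).round(4),P[l==i].max(0).round(4))
    g=ok&(p[...,1]>p[...,0]+12)&(p[...,1]>p[...,2]+5)&(P[...,1]<0)&(P[...,1]>-.3)&(P[...,0]>.3)&(P[...,0]<.8)
    print('green',g.sum(),P[g].min(0).round(3),P[g].max(0).round(3))
    m=ok&(P[...,2]>.058)&(P[...,2]<.07)&(P[...,1]<0)&(P[...,1]>-.35)&(P[...,0]>.3)&(P[...,0]<.8)
    k,l,s,c=cv2.connectedComponentsWithStats(m.astype(np.uint8))
    for i in range(1,k):
        if s[i,4]>20:
            q=P[l==i]; print('boss top',s[i],c[i].round(1),q.min(0).round(4),q.max(0).round(4), cv2.minEnclosingCircle(q[:,:2].astype(np.float32)))
    S=cv2.resize(f['p'][:,:,::-1],None,fx=1,fy=1)
    if n=='scene':
        a=f['p'][130:225,120:310,::-1]
    else: a=f['p'][150:345,190:300,::-1]
    k=800//a.shape[1] if n=='scene' else 3
    cv2.imwrite(f'pics/{n}_z.png',cv2.resize(a,None,fx=k,fy=k,interpolation=cv2.INTER_CUBIC))
E
```

```text
scene bench z -0.0004473292794366191
nose [283 138   9   9  59] [286.96610169 141.55932203] [0.5207 0.1965 0.1535] [0.5085 0.1864 0.1481] [0.5314 0.2073 0.1592]
nose [279 171   9   9  64] [283.1875   174.953125] [0.6166 0.1711 0.154 ] [0.6049 0.1612 0.1486] [0.6268 0.1813 0.1597]
green 666 [ 0.475 -0.217  0.003] [ 0.609 -0.088  0.069]
boss top [139 169  33  30 538] [154.8 183.2] [ 0.4979 -0.1942  0.058 ] [ 0.587  -0.1103  0.0696] ((0.5426106452941895, -0.15316177904605865), 0.044900961220264435)
boss top [130 252  19  17  79] [140.3 262.8] [ 0.7344 -0.2194  0.0581] [ 0.7727 -0.1764  0.07  ] ((0.7517750859260559, -0.19784215092658997), 0.021699052304029465)
side bench z -0.001211327146935172
nose [207 158   9   7  48] [210.58333333 160.72916667] [0.516  0.1939 0.1525] [0.5069 0.1843 0.148 ] [0.5271 0.2071 0.1567]
green 667 [ 0.474 -0.22   0.007] [ 0.601 -0.096  0.066]
boss top [236 276  42  38 871] [256.2 294.2] [ 0.4971 -0.1971  0.058 ] [ 0.5828 -0.1112  0.0663] ((0.5402389764785767, -0.15389426052570343), 0.04362614080309868)
boss top [347 280  22  19 136] [356.8 292.2] [ 0.7265 -0.2205  0.0581] [ 0.7658 -0.1804  0.0699] ((0.746697723865509, -0.19981548190116882), 0.02167707495391369)
```

View pics/scene_z.png

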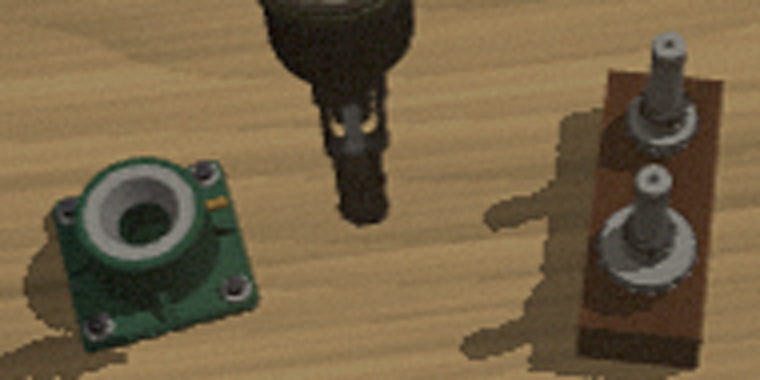

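View pics/side_z.png

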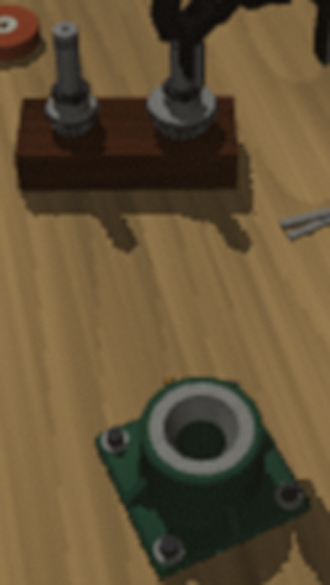

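Small spindle is at about (0.520, 0.195), the big one 100 mm away at (0.616, 0.170), and the cup at about (0.541, -0.153). Boss diameter, spacing and heights match what was given. Next I move above the small spindle.

Emit:
{"api": "jog_arm", "payload": {
  "steps": [0.0854, 0.01, -0.006, 0, 0, 0.0854, 0.035, -0.02, 0, 0, 0.0854, 0.065, -0.035, 0, 0, 0.0854, 0.095, -0.052, 0, 0, 0.0854, 0.125, -0.068, 0, 0, 0.0854, 0.155, -0.084, 0, 0, 0.0854, 0.175, -0.095, 0, 0, 0.0854, 0.19, -0.103, 0, 0, 0.0854, 0.195, -0.105, 0, 0, 0.0854, 0.195, -0.105, 0, 0],
  "grip_force": 60
}}

```text
clock: 1.15
position: [0.5195, 0.1958, 0.2483]
ee_rot: [0.707, 0.708, 0.0, 0.0]
ft_force: [0.2, 0.2, 0.8]
grip_width: 1.001
```

```bash
python3 - <<'E'
from workcell import manip
from h import *
o=manip.get_obs(); print(o['clock'],o['position'],o['ee_rot'],o['ft_force'])
for n in ["wrist","scene","side"]:
    c=manip.calibration(n);p,d=manip.camera(n); cv2.imwrite(f'pics/{n}1.png',p[:,:,::-1]); np.savez(f'{n}1.npz',p=p,d=d,K=c['mtx'],T=c['world_to_cam'])
    if n=='wrist': print(c['world_to_cam'].round(4).tolist())
f=np.load('scene1.npz');cv2.imwrite('pics/scz1.png',cv2.resize(f['p'][130:225,120:310,::-1],None,fx=4,fy=4,interpolation=cv2.INTER_CUBIC))
E
```

```text
1.15 [0.51952812 0.19577892 0.24833895] [7.06550937e-01 7.07662186e-01 5.46414172e-05 1.80916438e-05] [0.17200372 0.18189172 0.78862128]
[[1.0, 0.0016, -0.0002, -0.5199], [0.0016, -0.9635, 0.2677, 0.1525], [0.0003, -0.2677, -0.9635, 0.4304], [0.0, 0.0, 0.0, 1.0]]
```

View pics/wrist1.png

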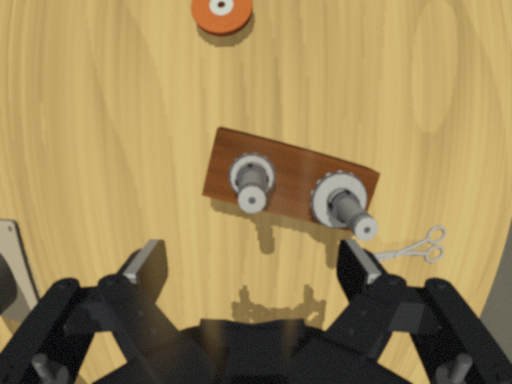

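View pics/scz1.png

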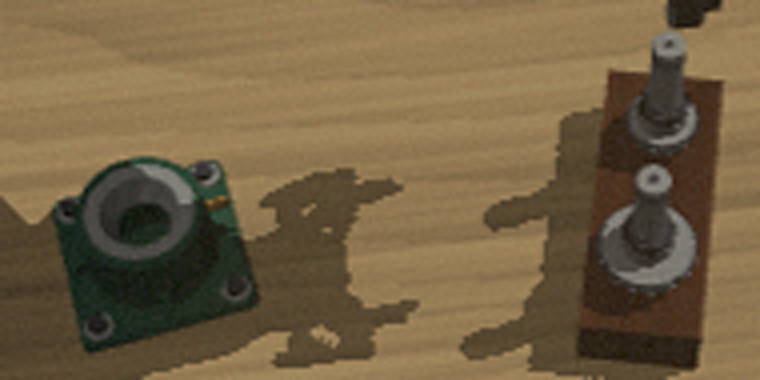

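The wrist view shows the small nose top at about (252,201) and the big nose top at (366,228). The cup ring in the scene view is centred near (155,183).

```bash
python3 - <<'E'
from h import *
w=np.load('wrist1.npz');s=np.load('scene1.npz');sd=np.load('side1.npz')
g=w['p'].mean(2)
# refine nose top centroid in wrist: bright disc
for (u,v) in [(252,201),(366,228)]:
    a=w['p'][v-18:v+19,u-18:u+19].astype(np.uint8); gg=cv2.cvtColor(a,cv2.COLOR_RGB2GRAY)
    sat=a.max(2).astype(int)-a.min(2)
    m=((gg>150)&(sat<25)).astype(np.uint8); m=cv2.morphologyEx(m,cv2.MORPH_CLOSE,np.ones((5,5)))
    k,l,st,c=cv2.connectedComponentsWithStats(m); i=1+st[1:,4].argmax()
    uv=c[i]+[u-18,v-18]; print('wrist nose',st[i],uv,ray(*uv,w['K'],w['T'],.155,True).round(4), ray(u,v,w['K'],w['T'],.155,True).round(4))
print('scene nose',ray(287,141.2,s['K'],s['T'],.155),'big',ray(283.3,174.9,s['K'],s['T'],.155)); print('side nose',ray(211.7,160,sd['K'],sd['T'],.155))
print('scene cup',ray(155,183,s['K'],s['T'],.0645))
for n,f,box in [('scene',s,(135,165,175,205)),('side',np.load('side0.npz'),(232,270,282,318))]:
    p=f['p'].astype(int);x0,y0,x1,y1=box
    m=np.zeros(p.shape[:2],np.uint8); q=p[y0:y1,x0:x1]
    m[y0:y1,x0:x1]=(abs(q[...,1]-q[...,0])<14)&(q.mean(2)>75)
    m=cv2.morphologyEx(m,cv2.MORPH_OPEN,np.ones((3,3)))
    cs,_=cv2.findContours(m,cv2.RETR_EXTERNAL,cv2.CHAIN_APPROX_NONE);cc=max(cs,key=cv2.contourArea)
    W=np.array([ray(a,b,f['K'],f['T'],.0645)[:2] for a,b in cc[:,0]],np.float32)
    e=cv2.fitEllipse(W);print(n,'ring',e,cv2.minEnclosingCircle(W))
E
```

```text
wrist nose [  5   4  26  26 514] [251.36381323 199.22568093] [0.5193 0.1985 0.155 ] [0.5198 0.1971 0.155 ]
wrist nose [  7   8  22  22 349] [365.71060172 228.47277937] [0.6148 0.173  0.155 ] [0.615  0.1734 0.155 ]
scene nose [0.52068415 0.19647618 0.155     ] big [0.61705591 0.17128654 0.155     ]
side nose [0.51889197 0.19290598 0.155     ]
scene cup [ 0.54389849 -0.1519771   0.0645    ]
scene ring ((0.5226667523384094, -0.13299091160297394), (0.013256042264401913, 0.04063854739069939), 131.2222900390625) ((0.5232330560684204, -0.13424751162528992), 0.021064285188913345)
side ring ((0.5410575270652771, -0.152649387717247), (0.07035986334085464, 0.07142945379018784), 60.62879943847656) ((0.5411102175712585, -0.15260183811187744), 0.036521196365356445)
```

Emit:
{"api": "jog_arm", "payload": {
  "steps": [0.0854, 0.001, 0, 0.01, 0, 0.0854, 0.001, 0, 0.03, 0, 0.0854, 0.001, 0, 0.05, 0, 0.0854, 0.001, 0, 0.07, 0, 0.0854, 0.001, 0, 0.09, 0, 0.0854, 0.001, 0, 0.105, 0, 0.0854, 0.001, 0, 0.117, 0, 0.0854, 0.001, 0, 0.124, 0, 0.0854, 0.001, 0, 0.124, 0, 0.0854, 0.001, 0, 0.124, 0]
}}

```text
clock: 2.3
position: [0.5204, 0.1962, 0.1249]
ee_rot: [0.707, 0.707, 0.0, 0.0]
ft_force: [0.5, 0.7, 0.3]
grip_width: 1.002
```

```bash
python3 - <<'E'
from workcell import manip
from h import *
for n in ["wrist","side"]:
    p,d=manip.camera(n); cv2.imwrite(f'pics/{n}2.png',p[:,:,::-1])
E
```

```text
(no output)
```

View pics/wrist2.png

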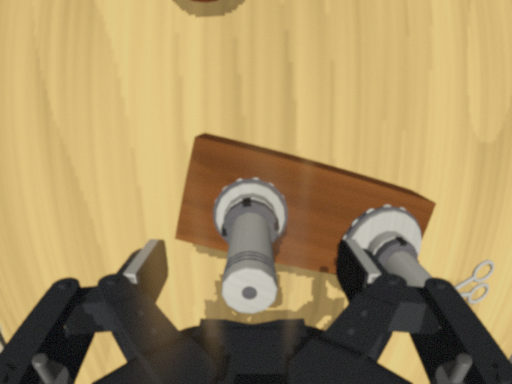

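View pics/side2.png

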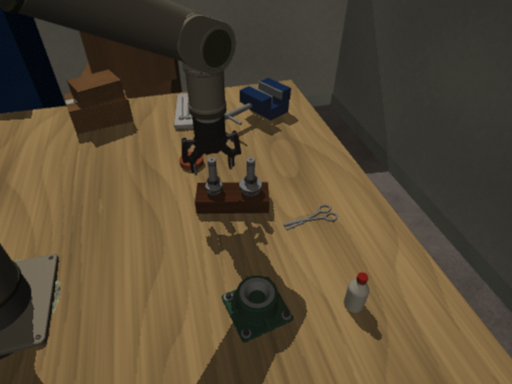

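The nose top is at (248,292), between the open fingers, and the big spindle is clear of the right one. I'll close.

Emit:
{"api": "jog_arm", "payload": {
  "steps": [0.06, 0, 0, 0, 0, 0.04, 0, 0, 0, 0, 0.03, 0, 0, 0, 0, 0.022, 0, 0, 0, 0, 0.015, 0, 0, 0, 0, 0.01, 0, 0, 0, 0, 0.01, 0, 0, 0, 0, 0.01, 0, 0, 0, 0, 0.01, 0, 0, 0, 0, 0.01, 0, 0, 0, 0],
  "grip_force": 60
}}

```text
clock: 3.4
position: [0.5199, 0.1961, 0.1245]
ee_rot: [0.707, 0.707, -0.0, -0.0]
ft_force: [-3.3, -0.6, 5.1]
grip_width: 0.244
```

```bash
python3 - <<'E'
from workcell import manip
from h import *
o=manip.get_obs(); print({k:np.round(o[k],3) for k in ['ft_force','torque','position','grip_width']})
c=manip.calibration('wrist')
p,d=manip.camera('wrist'); cv2.imwrite(f'pics/wrist3.png',p[:,:,::-1])
for v in (285,292,298): print(ray(248,v,c['mtx'],c['world_to_cam'],.155,True))
E
```

```text
{'ft_force': array([-3.287, -0.588,  5.1  ]), 'torque': array([-0.178,  0.8  ,  0.005]), 'position': array([0.52 , 0.196, 0.125]), 'grip_width': np.float64(0.244)}
[0.51862881 0.20174691 0.155     ]
[0.51861068 0.19852332 0.155     ]
[0.51859424 0.19567681 0.155     ]
```

View pics/wrist3.png

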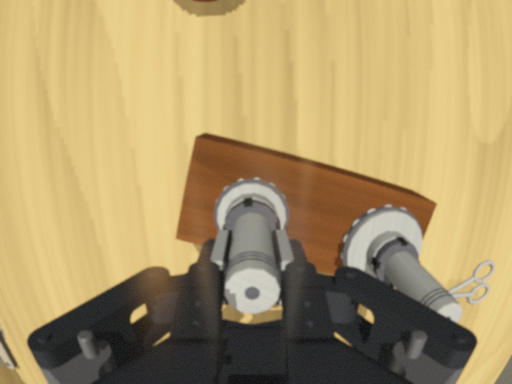

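Gripped at about 21 mm opening, with the nose at (252,293). Lift.

Emit:
{"api": "jog_arm", "payload": {
  "steps": [0.01, 0, -0.001, -0.003, 0, 0.01, 0, -0.001, -0.008, 0, 0.01, 0, -0.001, -0.018, 0, 0.01, 0, -0.001, -0.03, 0, 0.01, 0, -0.001, -0.045, 0, 0.01, 0, -0.001, -0.06, 0, 0.01, 0, -0.001, -0.075, 0, 0.01, 0, -0.001, -0.085, 0, 0.01, 0, -0.001, -0.09, 0, 0.01, 0, -0.001, -0.09, 0],
  "grip_force": 90
}}

```text
clock: 4.45
position: [0.5193, 0.1961, 0.215]
ee_rot: [0.707, 0.707, 0.001, 0.0]
ft_force: [-0.4, 0.4, -5.8]
grip_width: 0.233
```

```bash
python3 - <<'E'
from workcell import manip
from h import *
o=manip.get_obs(); print({k:np.round(o[k],3) for k in ['ft_force','torque','position','grip_width','joint_pos']})
for n in ['wrist','side','scene']:
    c=manip.calibration(n)
    p,d=manip.camera(n); cv2.imwrite(f'pics/{n}4.png',p[:,:,::-1]);np.savez(f'{n}4.npz',p=p,d=d,K=c['mtx'],T=c['world_to_cam'])
E
```

```text
{'ft_force': array([-0.391,  0.367, -5.804]), 'torque': array([-0.004, -0.034, -0.054]), 'position': array([0.519, 0.196, 0.215]), 'grip_width': np.float64(0.233), 'joint_pos': array([-0.264,  0.209, -0.204,  1.688,  0.045,  1.248, -0.478])}
```

View pics/wrist4.png

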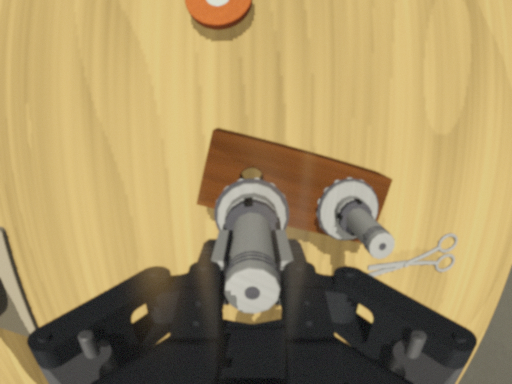

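View pics/side4.png

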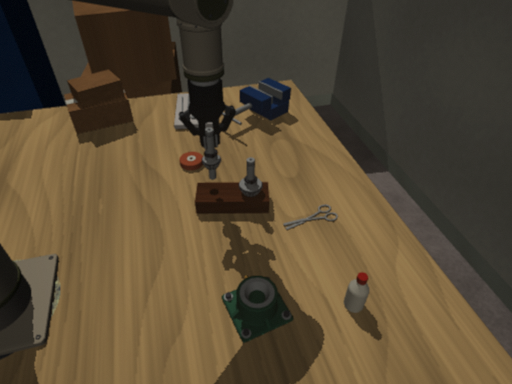

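Lifted: weight about 5.6 N, spindle upright in both views, its hole at wrist (250,175), and the big one unmoved. The first wrist picture also shows the cup, so I'll use it for a third estimate.

```bash
python3 - <<'E'
from h import *
w=np.load('wrist0.npz');p=w['p'].astype(int)
m=np.zeros(p.shape[:2],np.uint8);x0,y0,x1,y1=150,255,230,325
q=p[y0:y1,x0:x1];m[y0:y1,x0:x1]=(q[...,1]-q[...,0]<8)&(q.mean(2)>120)&(q.max(2)-q.min(2)<30)
m=cv2.morphologyEx(m,cv2.MORPH_OPEN,np.ones((2,2)))
k,l,st,c=cv2.connectedComponentsWithStats(m)
for i in range(1,k):
    if st[i,4]>100:
        ys,xs=np.where(l==i);W=np.array([ray(a,b,w['K'],w['T'],.0645,True)[:2] for a,b in zip(xs,ys)],np.float32)
        print(st[i],cv2.minEnclosingCircle(W),W.mean(0))
v=p[240:335,140:250].astype(np.uint8)[:,:,::-1];v=cv2.resize(v,None,fx=6,fy=6)
cv2.imwrite('pics/w0z.png',v)
E
```

```text
[ 161  274   55   45 1320] ((0.5433194637298584, -0.1534857451915741), 0.036061085760593414) [ 0.5455896  -0.15614858]
```

View pics/w0z.png

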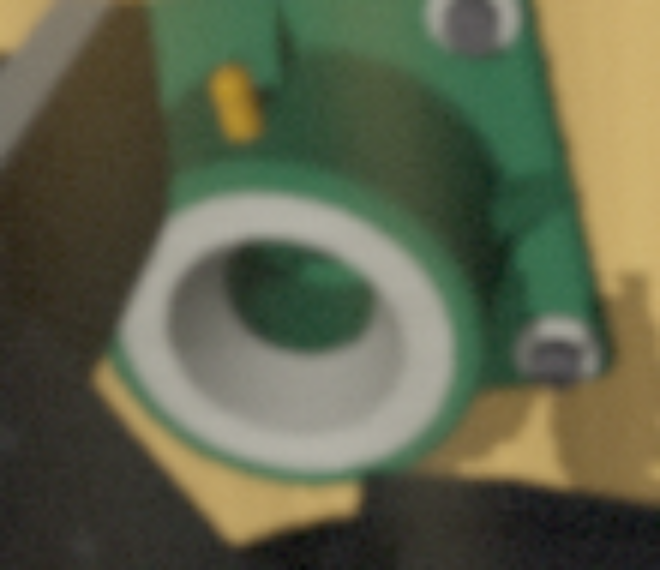

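The wrist ring has radius 36 mm, the same as in the side view, and centre (0.543, -0.1535). Averaging the cup-minus-nose differences gives a transfer of about (+0.0235, -0.3485).

Emit:
{"api": "jog_arm", "payload": {
  "steps": [0.01, -0.005, 0, 0, 0, 0.01, -0.018, 0.002, 0, 0, 0.01, -0.035, 0.003, 0, 0, 0.01, -0.055, 0.004, 0, 0, 0.01, -0.077, 0.006, 0, 0, 0.01, -0.1, 0.008, 0, 0, 0.01, -0.123, 0.01, 0, 0, 0.01, -0.146, 0.011, 0, 0, 0.01, -0.168, 0.012, 0, 0, 0.01, -0.19, 0.013, 0, 0]
}}

```text
clock: 5.6
position: [0.5317, 0.0037, 0.2142]
ee_rot: [0.708, 0.707, -0.0, 0.0]
ft_force: [0.3, 0.1, -4.7]
grip_width: 0.233
```

Emit:
{"api": "jog_arm", "payload": {
  "steps": [0.01, -0.022, 0.002, 0, 0, 0.01, -0.044, 0.003, 0, 0, 0.01, -0.066, 0.005, 0, 0, 0.01, -0.088, 0.006, 0, 0, 0.01, -0.108, 0.008, 0, 0, 0.01, -0.125, 0.009, 0, 0, 0.01, -0.14, 0.01, 0, 0, 0.01, -0.15, 0.0105, 0, 0, 0.01, -0.1565, 0.0105, 0, 0, 0.01, -0.1585, 0.0105, 0, 0]
}}

```text
clock: 6.6
position: [0.5424, -0.153, 0.2142]
ee_rot: [0.707, 0.707, -0.0, -0.0]
ft_force: [0.3, -0.2, -5.6]
grip_width: 0.231
```

```bash
cat > obs.py <<'E'
from workcell import manip
from h import *
import sys
o=manip.get_obs(); print({k:np.round(o[k],4).tolist() for k in ['clock','ft_force','torque','position','ee_rot','grip_width']})
t=sys.argv[1]
for n in sys.argv[2:]:
    c=manip.calibration(n)
    p,d=manip.camera(n); cv2.imwrite(f'pics/{n}{t}.png',p[:,:,::-1]);np.savez(f'{n}{t}.npz',p=p,d=d,K=c['mtx'],T=c['world_to_cam'])
E
python3 obs.py 5 scene side wrist
python3 - <<'E'
from h import *
a=np.load('scene5.npz')['p'][100:230,90:230,::-1];b=np.load('side5.npz')['p'][190:350,190:330,::-1]
a=cv2.resize(a,(400,371));b=cv2.resize(b,(400,457));
I=np.zeros((457,800,3),np.uint8);I[:371,:400]=a;I[:,400:]=b;cv2.imwrite('pics/c5.png',I)
E
```

```text
{'clock': 6.6, 'ft_force': [0.2776, -0.2348, -5.5996], 'torque': [-0.0093, -0.0209, 0.011], 'position': [0.5424, -0.153, 0.2142], 'ee_rot': [0.7073, 0.7069, -0.0001, -0.0001], 'grip_width': 0.2313}
```

View pics/c5.png

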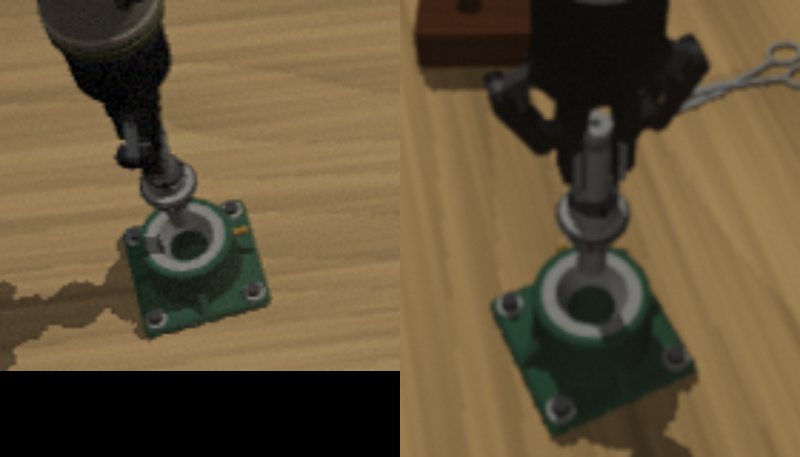

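View pics/wrist5.png

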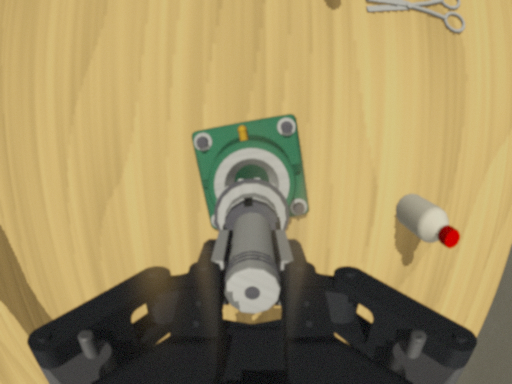

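The spindle stands centred over the cup in all views (wrist: ring around (252,175), in line with the cone). I'll descend most of the way, keeping about 10 mm of axial clearance.

Emit:
{"api": "jog_arm", "payload": {
  "steps": [0.01, 0, 0, 0.005, 0, 0.01, 0, 0, 0.015, 0, 0.01, 0, 0, 0.028, 0, 0.01, 0, 0, 0.042, 0, 0.01, 0, 0, 0.055, 0, 0.01, 0, 0, 0.066, 0, 0.01, 0, 0, 0.073, 0, 0.01, 0, 0, 0.077, 0, 0.01, 0, 0, 0.079, 0, 0.01, 0, 0, 0.079, 0]
}}

```text
clock: 7.75
position: [0.5426, -0.1525, 0.1354]
ee_rot: [0.707, 0.707, 0.0, 0.0]
ft_force: [0.5, -0.6, -5.2]
grip_width: 0.238
```

```bash
python3 obs.py 6 side wrist scene
python3 - <<'E'
from h import *
a=np.load('scene6.npz')['p'][100:230,90:230,::-1];b=np.load('side6.npz')['p'][190:350,190:330,::-1]
a=cv2.resize(a,(400,371));b=cv2.resize(b,(400,457));
I=np.zeros((457,800,3),np.uint8);I[:371,:400]=a;I[:,400:]=b;cv2.imwrite('pics/c6.png',I)
E
```

```text
{'clock': 7.75, 'ft_force': [0.4639, -0.6425, -5.1774], 'torque': [0.0158, 0.0208, -0.0016], 'position': [0.5426, -0.1525, 0.1354], 'ee_rot': [0.7071, 0.7071, 0.0001, 0.0001], 'grip_width': 0.2379}
```

View pics/c6.png

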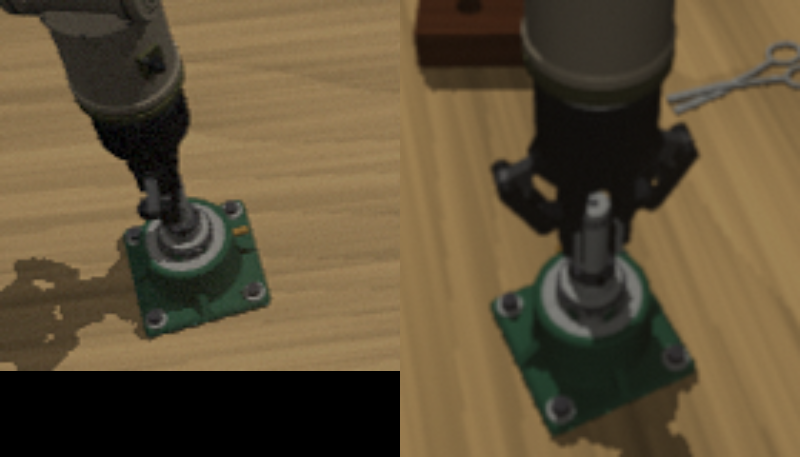

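View pics/wrist6.png

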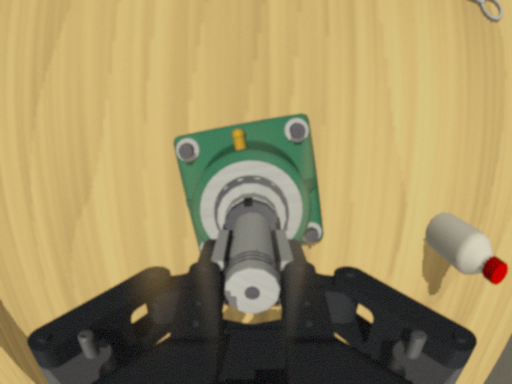

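The cone has entered the cup without contact and is visually centred. I'll go down slowly and watch the force.

Emit:
{"api": "jog_arm", "payload": {
  "steps": [0.01, 0, 0, 0.001, 0, 0.01, 0, 0, 0.002, 0, 0.01, 0, 0, 0.003, 0, 0.01, 0, 0, 0.004, 0, 0.01, 0, 0, 0.005, 0, 0.01, 0, 0, 0.006, 0, 0.01, 0, 0, 0.007, 0, 0.01, 0, 0, 0.0075, 0, 0.01, 0, 0, 0.0075, 0, 0.01, 0, 0, 0.0075, 0]
}}

```text
clock: 8.9
position: [0.5426, -0.1527, 0.1279]
ee_rot: [0.707, 0.707, 0.0, 0.0]
ft_force: [0.2, -1.4, -5.4]
grip_width: 0.232
```

```bash
python3 obs.py 7
```

```text
{'clock': 8.9, 'ft_force': [0.2094, -1.352, -5.4127], 'torque': [-0.2888, 0.0401, -0.0073], 'position': [0.5426, -0.1527, 0.1279], 'ee_rot': [0.7072, 0.7071, 0.0, 0.0001], 'grip_width': 0.2316}
```

Light contact: the wall pushes the spindle toward -y, so it sits about 1-1.5 mm too far +y. I'll correct that and go on.

Emit:
{"api": "jog_arm", "payload": {
  "steps": [0.01, -0.0004, 0, 0, 0, 0.01, -0.0008, 0, 0, 0, 0.01, -0.0012, 0, 0, 0, 0.01, -0.0012, 0, 0.0003, 0, 0.01, -0.0012, 0, 0.0006, 0, 0.01, -0.0012, 0, 0.0009, 0, 0.01, -0.0012, 0, 0.0012, 0, 0.01, -0.0012, 0, 0.0015, 0, 0.01, -0.0012, 0, 0.0015, 0, 0.01, -0.0012, 0, 0.0015, 0]
}}

```text
clock: 9.9
position: [0.5425, -0.1537, 0.1263]
ee_rot: [0.707, 0.707, 0.0, 0.0]
ft_force: [0.1, 0.0, -5.0]
grip_width: 0.239
```

```bash
python3 obs.py 8
```

```text
{'clock': 9.9, 'ft_force': [0.1454, 0.0287, -5.0427], 'torque': [0.0226, -0.0636, 0.0389], 'position': [0.5425, -0.1537, 0.1263], 'ee_rot': [0.7071, 0.7071, 0.0, 0.0], 'grip_width': 0.2392}
```

Free again. I'll keep going down in small steps.

Emit:
{"api": "jog_arm", "payload": {
  "steps": [0.01, 0, 0, 0.0002, 0, 0.01, 0, 0, 0.0004, 0, 0.01, 0, 0, 0.0006, 0, 0.01, 0, 0, 0.0008, 0, 0.01, 0, 0, 0.001, 0, 0.01, 0, 0, 0.0011, 0, 0.01, 0, 0, 0.0012, 0, 0.01, 0, 0, 0.0012, 0, 0.01, 0, 0, 0.0012, 0, 0.01, 0, 0, 0.0012, 0]
}}

```text
clock: 10.9
position: [0.5425, -0.1538, 0.1252]
ee_rot: [0.707, 0.707, -0.0, 0.0]
ft_force: [0.9, -2.0, -4.6]
grip_width: 0.235
```

```bash
python3 obs.py 9
```

```text
{'clock': 10.9, 'ft_force': [0.9155, -1.9556, -4.5578], 'torque': [-0.4305, 0.0816, -0.0749], 'position': [0.5425, -0.1538, 0.1252], 'ee_rot': [0.7072, 0.7071, -0.0, 0.0001], 'grip_width': 0.2352}
```

Emit:
{"api": "jog_arm", "payload": {
  "steps": [0.01, -0.0003, 0.0001, 0, 0, 0.01, -0.0006, 0.0002, 0, 0, 0.01, -0.0008, 0.0002, 0, 0, 0.01, -0.0008, 0.0002, 0.0002, 0, 0.01, -0.0008, 0.0002, 0.0004, 0, 0.01, -0.0008, 0.0002, 0.0006, 0, 0.01, -0.0008, 0.0002, 0.0008, 0, 0.01, -0.0008, 0.0002, 0.0008, 0, 0.01, -0.0008, 0.0002, 0.0008, 0, 0.01, -0.0008, 0.0002, 0.0008, 0]
}}

```text
clock: 11.9
position: [0.5427, -0.1544, 0.1246]
ee_rot: [0.707, 0.707, 0.0, -0.0]
ft_force: [-5.3, 0.9, 3.9]
grip_width: 0.233
```

```bash
python3 obs.py 10
```

```text
{'clock': 11.9, 'ft_force': [-5.2593, 0.9395, 3.9399], 'torque': [0.3827, 1.2769, 0.0162], 'position': [0.5427, -0.1544, 0.1246], 'ee_rot': [0.7071, 0.7071, 0.0001, -0.0], 'grip_width': 0.2333}
```

Loaded now, with 9 N vertical, but one-sided in x (-5.3 N). I'll shift -x.

Emit:
{"api": "jog_arm", "payload": {
  "steps": [0.01, 0, -0.0001, 0, 0, 0.01, 0, -0.0002, 0, 0, 0.01, 0.0001, -0.0003, 0, 0, 0.01, 0.0001, -0.0004, 0, 0, 0.01, 0.0001, -0.0005, 0, 0, 0.01, 0.0001, -0.0005, 0, 0, 0.01, 0.0001, -0.0005, 0, 0, 0.01, 0.0001, -0.0005, 0, 0, 0.01, 0.0001, -0.0005, 0, 0, 0.01, 0.0001, -0.0005, 0, 0]
}}

```text
clock: 12.9
position: [0.5426, -0.1543, 0.1246]
ee_rot: [0.707, 0.707, 0.0, 0.0]
ft_force: [-3.2, 1.6, 5.7]
grip_width: 0.236
```

```bash
python3 obs.py 11
```

```text
{'clock': 12.9, 'ft_force': [-3.1622, 1.5946, 5.7036], 'torque': [0.4198, 0.7651, 0.0111], 'position': [0.5426, -0.1543, 0.1246], 'ee_rot': [0.7071, 0.7071, 0.0003, 0.0003], 'grip_width': 0.2362}
```

Emit:
{"api": "jog_arm", "payload": {
  "steps": [0.01, 0, -0.0001, 0, 0, 0.01, 0.0001, -0.0003, 0, 0, 0.01, 0.0002, -0.0005, 0, 0, 0.01, 0.0003, -0.0007, 0, 0, 0.01, 0.0003, -0.0008, 0, 0, 0.01, 0.0003, -0.0008, 0, 0, 0.01, 0.0003, -0.0008, 0, 0, 0.01, 0.0003, -0.0008, 0, 0, 0.01, 0.0003, -0.0008, 0, 0, 0.01, 0.0003, -0.0008, 0, 0]
}}

```text
clock: 13.9
position: [0.5422, -0.1542, 0.1246]
ee_rot: [0.707, 0.707, 0.001, 0.001]
ft_force: [5.3, -0.9, 1.5]
grip_width: 0.232
```

```bash
python3 obs.py 12
```

```text
{'clock': 13.9, 'ft_force': [5.2751, -0.8897, 1.4697], 'torque': [-0.0518, -1.3808, 0.0428], 'position': [0.5422, -0.1542, 0.1246], 'ee_rot': [0.7071, 0.7071, 0.0005, 0.0008], 'grip_width': 0.2322}
```

Emit:
{"api": "jog_arm", "payload": {
  "steps": [0.01, 0, 0.0001, 0, 0, 0.01, -0.0001, 0.0002, 0, 0, 0.01, -0.0001, 0.0003, 0, 0, 0.01, -0.0001, 0.0004, 0, 0, 0.01, -0.0001, 0.0005, 0.0001, 0, 0.01, -0.0001, 0.0005, 0.0002, 0, 0.01, -0.0001, 0.0005, 0.0002, 0, 0.01, -0.0001, 0.0005, 0.0002, 0, 0.01, -0.0001, 0.0005, 0.0002, 0, 0.01, -0.0001, 0.0005, 0.0002, 0]
}}

```text
clock: 14.9
position: [0.5422, -0.1542, 0.1246]
ee_rot: [0.707, 0.707, 0.0, 0.0]
ft_force: [4.5, -0.4, 5.0]
grip_width: 0.238
```

```bash
python3 obs.py 13 side wrist
```

```text
{'clock': 14.9, 'ft_force': [4.52, -0.3865, 4.988], 'torque': [0.0278, -1.1749, 0.0271], 'position': [0.5422, -0.1542, 0.1246], 'ee_rot': [0.7071, 0.7071, 0.0003, 0.0004], 'grip_width': 0.2382}
```

Emit:
{"api": "jog_arm", "payload": {
  "steps": [0.01, 0, 0.0001, 0, 0, 0.01, 0, 0.0002, 0, 0, 0.01, 0, 0.0003, 0, 0, 0.01, 0, 0.0003, 0, 0, 0.01, 0, 0.0003, 0, 0, 0.01, 0, 0.0003, 0, 0, 0.01, 0, 0.0003, 0, 0, 0.01, 0, 0.0003, 0, 0, 0.01, 0, 0.0003, 0, 0, 0.01, 0, 0.0003, 0, 0]
}}

```text
clock: 16.0
position: [0.5423, -0.1542, 0.1245]
ee_rot: [0.707, 0.707, 0.0, 0.0]
ft_force: [4.1, 1.0, 6.5]
grip_width: 0.231
```

```bash
python3 obs.py 14
```

```text
{'clock': 16.0, 'ft_force': [4.09, 1.0259, 6.4656], 'torque': [0.0029, -0.8568, -0.0063], 'position': [0.5423, -0.1542, 0.1245], 'ee_rot': [0.7071, 0.7071, 0.0001, 0.0002], 'grip_width': 0.2315}
```

View pics/wrist13.png

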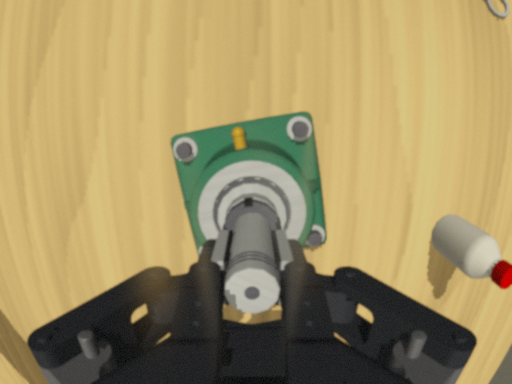

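Emit:
{"api": "jog_arm", "payload": {
  "steps": [0.01, 0, 0.0001, 0, 0, 0.01, 0, 0.0002, 0, 0, 0.01, 0, 0.0003, 0, 0, 0.01, 0, 0.0003, 0, 0, 0.01, 0, 0.0003, 0, 0, 0.01, 0, 0.0003, 0.0001, 0, 0.01, 0, 0.0003, 0.0002, 0, 0.01, 0, 0.0003, 0.0002, 0, 0.01, 0, 0.0003, 0.0002, 0, 0.01, 0, 0.0003, 0.0002, 0]
}}

```text
clock: 17.0
position: [0.5424, -0.1542, 0.1245]
ee_rot: [0.707, 0.707, -0.0, 0.0]
ft_force: [1.8, 1.1, 8.7]
grip_width: 0.237
```

```bash
python3 obs.py 15 scene side
python3 - <<'E'
from h import *
a=np.load('scene15.npz')['p'][100:230,90:230,::-1];b=np.load('side15.npz')['p'][190:350,190:330,::-1]
a=cv2.resize(a,(400,371));b=cv2.resize(b,(400,457));
I=np.zeros((457,800,3),np.uint8);I[:371,:400]=a;I[:,400:]=b;cv2.imwrite('pics/c15.png',I)
E
```

```text
{'clock': 17.0, 'ft_force': [1.8349, 1.0852, 8.7034], 'torque': [0.0614, -0.4308, -0.0256], 'position': [0.5424, -0.1542, 0.1245], 'ee_rot': [0.7071, 0.7071, -0.0, 0.0], 'grip_width': 0.2367}
```

View pics/c15.png

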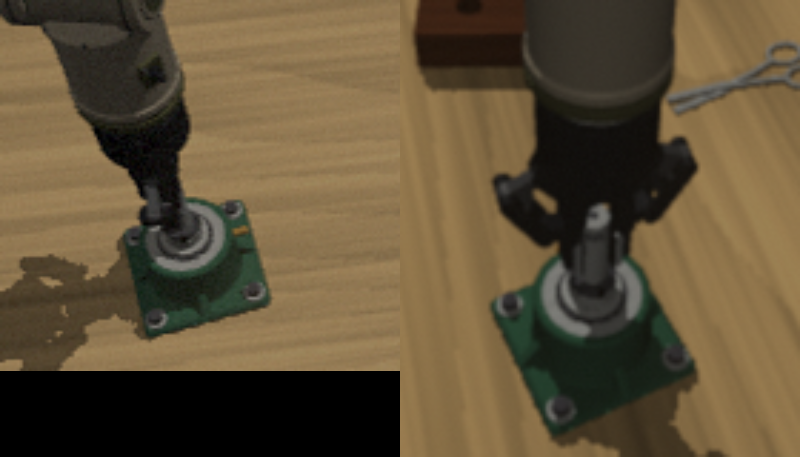

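Home: the height matches the rack-seat reading and lateral forces are small. I'll bear down a bit more and begin the swing slowly.

Emit:
{"api": "jog_arm", "payload": {
  "steps": [0.01, 0, 0.0001, 0.0001, 0, 0.01, 0, 0.0002, 0.0002, 0, 0.01, 0, 0.0002, 0.0003, 0, 0.01, 0, 0.0002, 0.0003, 0.03, 0.01, 0, 0.0002, 0.0003, 0.07, 0.01, 0, 0.0002, 0.0003, 0.12, 0.01, 0, 0.0002, 0.0003, 0.17, 0.01, 0, 0.0002, 0.0003, 0.2, 0.01, 0, 0.0002, 0.0003, 0.2, 0.01, 0, 0.0002, 0.0003, 0.2]
}}

```text
clock: 18.1
position: [0.5421, -0.1542, 0.1244]
ee_rot: [0.774, 0.633, -0.0, -0.0]
ft_force: [-2.9, 0.3, 14.2]
grip_width: 0.233
```

```bash
python3 obs.py 16
```

```text
{'clock': 18.1, 'ft_force': [-2.8962, 0.2841, 14.1615], 'torque': [0.2292, 0.5811, -0.002], 'position': [0.5421, -0.1542, 0.1244], 'ee_rot': [0.7743, 0.6329, -0.0004, -0.0004], 'grip_width': 0.2327}
```

Load is 14 N, and the side force is a small -3 N in x, which means the spindle axis lies about 1 mm off the turning axis. I'll compensate as the swing goes on.

Emit:
{"api": "jog_arm", "payload": {
  "steps": [0.01, 0, -0.0001, 0, 0.02, 0.01, 0, -0.0002, 0, 0.06, 0.01, 0, -0.0003, 0, 0.1, 0.01, 0, -0.0004, 0, 0.15, 0.01, 0, -0.0005, 0, 0.2, 0.01, 0, -0.0006, 0, 0.25, 0.01, 0, -0.0006, 0, 0.28, 0.01, 0, -0.0006, 0, 0.3, 0.01, 0, -0.0006, 0, 0.3, 0.01, 0, -0.0006, 0, 0.3]
}}

```text
clock: 19.1
position: [0.5414, -0.1541, 0.1244]
ee_rot: [0.86, 0.51, -0.001, -0.001]
ft_force: [-3.0, 1.0, 14.3]
grip_width: 0.233
```

```bash
python3 obs.py 17
```

```text
{'clock': 19.1, 'ft_force': [-2.9952, 1.0435, 14.2768], 'torque': [0.3942, 0.7541, -0.0233], 'position': [0.5414, -0.1541, 0.1244], 'ee_rot': [0.8601, 0.5101, -0.0005, -0.0005], 'grip_width': 0.2335}
```

Emit:
{"api": "jog_arm", "payload": {
  "steps": [0.01, 0, -0.0001, 0, 0.02, 0.01, 0, -0.0002, 0, 0.06, 0.01, 0, -0.0004, 0, 0.1, 0.01, 0, -0.0005, 0, 0.15, 0.01, 0, -0.0007, 0, 0.2, 0.01, 0, -0.0008, 0, 0.24, 0.01, 0, -0.0008, 0, 0.26, 0.01, 0, -0.0008, 0, 0.26, 0.01, 0, -0.0008, 0, 0.26, 0.01, 0, -0.0008, 0, 0.26]
}}

```text
clock: 20.1
position: [0.5408, -0.1537, 0.1244]
ee_rot: [0.919, 0.394, -0.0, -0.0]
ft_force: [-2.5, 2.0, 13.5]
grip_width: 0.239
```

```bash
python3 obs.py 18 wrist side
```

```text
{'clock': 20.1, 'ft_force': [-2.5105, 1.9665, 13.4909], 'torque': [0.2663, 0.4873, 0.0114], 'position': [0.5408, -0.1537, 0.1244], 'ee_rot': [0.919, 0.3943, -0.0004, -0.0004], 'grip_width': 0.239}
```

View pics/wrist18.png

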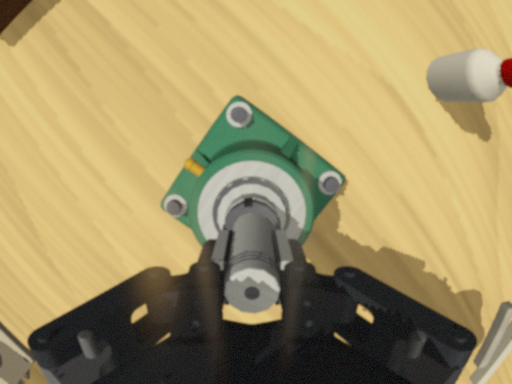

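Swung 0.76 rad with the load at 13.5 N. The spindle turned with the hand and the housing shows home. Now the swing back.

Emit:
{"api": "jog_arm", "payload": {
  "steps": [0.01, 0, 0, 0, -0.02, 0.01, 0, 0.0001, 0, -0.06, 0.01, 0, 0.0001, 0, -0.11, 0.01, 0.0001, 0.0002, 0, -0.16, 0.01, 0.0001, 0.0002, 0, -0.22, 0.01, 0.0001, 0.0003, 0, -0.28, 0.01, 0.0001, 0.0004, 0, -0.33, 0.01, 0.0001, 0.0004, 0, -0.37, 0.01, 0.0001, 0.0004, 0, -0.39, 0.01, 0.0001, 0.0004, 0, -0.4]
}}

```text
clock: 21.2
position: [0.5416, -0.1541, 0.1244]
ee_rot: [0.822, 0.569, -0.0, -0.0]
ft_force: [0.7, 0.9, 11.8]
grip_width: 0.233
```

```bash
python3 obs.py 19
```

```text
{'clock': 21.2, 'ft_force': [0.7015, 0.872, 11.8297], 'torque': [0.1009, 0.0053, -0.0059], 'position': [0.5416, -0.1541, 0.1244], 'ee_rot': [0.8221, 0.5693, -0.0001, -0.0], 'grip_width': 0.2332}
```

Emit:
{"api": "jog_arm", "payload": {
  "steps": [0.01, 0, 0, 0, -0.02, 0.01, 0, 0.0001, 0, -0.06, 0.01, 0, 0.0002, 0.0001, -0.11, 0.01, 0.0001, 0.0003, 0.0001, -0.16, 0.01, 0.0001, 0.0004, 0.0001, -0.21, 0.01, 0.0001, 0.0005, 0.0001, -0.26, 0.01, 0.0001, 0.0006, 0.0001, -0.31, 0.01, 0.0001, 0.0007, 0.0001, -0.35, 0.01, 0.0001, 0.0007, 0.0001, -0.36, 0.01, 0.0001, 0.0007, 0.0001, -0.36]
}}

```text
clock: 22.2
position: [0.5424, -0.1543, 0.1244]
ee_rot: [0.707, 0.707, 0.0, 0.0]
ft_force: [1.3, 0.6, 11.2]
grip_width: 0.238
```

Emit:
{"api": "jog_arm", "payload": {
  "steps": [0.01, 0, 0, 0, 0, 0.01, 0, 0, 0, 0, 0.01, 0, 0, 0, 0, 0.01, 0, 0, 0, 0, 0.01, 0, 0, 0, 0, 0.01, 0, 0, 0, 0, 0.01, 0, 0, 0, 0, 0.01, 0, 0, 0, 0, 0.01, 0, 0, 0, 0, 0.01, 0, 0, 0, 0]
}}

```text
clock: 23.2
position: [0.5424, -0.1543, 0.1245]
ee_rot: [0.707, 0.707, 0.0, 0.0]
ft_force: [0.7, -0.4, 11.7]
grip_width: 0.232
```

```bash
python3 obs.py 20 wrist
```

```text
{'clock': 23.2, 'ft_force': [0.6854, -0.3756, 11.6749], 'torque': [0.1344, -0.1513, 0.0435], 'position': [0.5424, -0.1543, 0.1245], 'ee_rot': [0.7072, 0.707, 0.0, 0.0001], 'grip_width': 0.232}
```

View pics/wrist20.png

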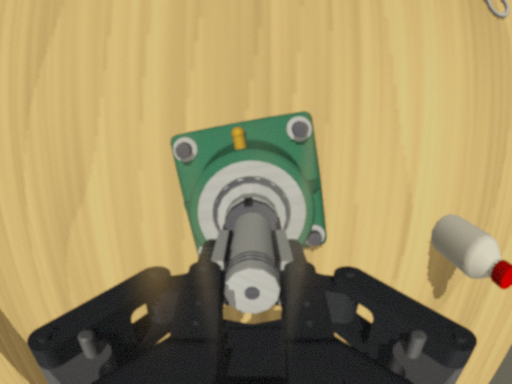

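Back at the start angle with 11.7 N still on and no side load. I'll unload and release.

Emit:
{"api": "jog_arm", "payload": {
  "steps": [0.01, 0, 0, -0.0002, 0, 0.01, 0, 0, -0.0004, 0, 0.01, 0, 0, -0.0005, 0, 0.01, 0, 0, -0.0005, 0, 0.01, 0, 0, -0.0005, 0, 0.018, 0, 0, -0.0005, 0, 0.022, 0, 0, -0.0005, 0, 0.025, 0, 0, -0.0005, 0, 0.028, 0, 0, -0.0005, 0, 0.03, 0, 0, -0.0005, 0],
  "grip_force": 30
}}

```text
clock: 24.25
position: [0.5417, -0.154, 0.1233]
ee_rot: [0.707, 0.707, -0.001, -0.001]
ft_force: [0.0, -1.0, -0.1]
grip_width: 0.351
```

Emit:
{"api": "jog_arm", "payload": {
  "steps": [0.035, 0, 0, 0, 0, 0.04, 0, 0, 0, 0, 0.05, 0, 0, 0, 0, 0.06, 0, 0, 0, 0, 0.07, 0, 0, 0, 0, 0.08, 0, 0, 0, 0, 0.0854, 0, 0, 0, 0, 0.0854, 0, 0, 0, 0, 0.0854, 0, 0, 0, 0, 0.0854, 0, 0, 0, 0]
}}

```text
clock: 25.25
position: [0.5425, -0.154, 0.124]
ee_rot: [0.707, 0.707, 0.0, 0.0]
ft_force: [-0.6, -0.5, 0.5]
grip_width: 0.997
```

```bash
python3 obs.py 21 wrist
```

```text
{'clock': 25.25, 'ft_force': [-0.5877, -0.4531, 0.4921], 'torque': [-0.0058, 0.0187, 0.0031], 'position': [0.5425, -0.154, 0.124], 'ee_rot': [0.7071, 0.7071, 0.0001, 0.0], 'grip_width': 0.9971}
```

View pics/wrist21.png

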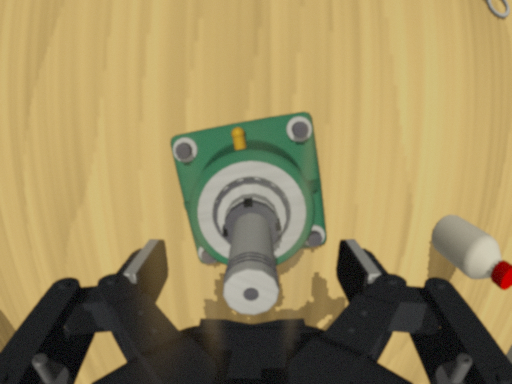

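Released, with the spindle standing free between the open fingers (nose at (250,293)). Raise straight up.

Emit:
{"api": "jog_arm", "payload": {
  "steps": [0.0854, 0, 0, -0.005, 0, 0.0854, 0, 0, -0.02, 0, 0.0854, 0, 0, -0.04, 0, 0.0854, 0, 0, -0.06, 0, 0.0854, 0, 0, -0.08, 0, 0.0854, 0, 0, -0.1, 0, 0.0854, 0, 0, -0.115, 0, 0.0854, 0, 0, -0.12, 0, 0.0854, 0, 0, -0.12, 0, 0.0854, 0, 0, -0.12, 0]
}}

```text
clock: 26.3
position: [0.5422, -0.154, 0.2436]
ee_rot: [0.707, 0.707, -0.0, -0.0]
ft_force: [0.3, -0.1, 0.4]
grip_width: 1.002
```

Emit:
{"api": "jog_arm", "payload": {
  "steps": [0.0854, 0.01, 0, 0, 0, 0.0854, 0.025, 0, 0, 0, 0.0854, 0.045, 0, 0, 0, 0.0854, 0.065, 0, 0, 0, 0.0854, 0.085, 0, 0, 0, 0.0854, 0.105, 0, 0, 0, 0.0854, 0.125, 0, 0, 0, 0.0854, 0.14, 0, 0, 0, 0.0854, 0.15, 0, 0, 0, 0.0854, 0.15, 0, 0, 0]
}}

```text
clock: 27.3
position: [0.5424, -0.0022, 0.2439]
ee_rot: [0.706, 0.708, 0.0, -0.0]
ft_force: [0.8, 0.1, 0.1]
grip_width: 0.996
```

```bash
python3 obs.py 22 scene side wrist
python3 - <<'E'
from h import *
a=np.load('scene22.npz')['p'][100:230,90:230,::-1];b=np.load('side22.npz')['p'][190:350,190:330,::-1]
a=cv2.resize(a,(400,371));b=cv2.resize(b,(400,457));
I=np.zeros((457,800,3),np.uint8);I[:371,:400]=a;I[:,400:]=b;cv2.imwrite('pics/c22.png',I)
for n in ['scene','side']:
    f=np.load(n+'22.npz');P=cloud(f['d'],f['K'],f['T'])
    reg=(f['d']>0)&(abs(P[...,0]-.542)<.04)&(abs(P[...,1]+.153)<.04)
    m=reg&(P[...,2]>.145)&(P[...,2]<.175);q=P[m];print(n,'nose',q.mean(0).round(4),q[:,2].max(), np.median(q[:,2]),len(q))
    g=np.load(n+'0.npz');Pg=cloud(g['d'],g['K'],g['T'])
    q=Pg[(g['d']>0)&(abs(Pg[...,0]-.52)<.03)&(abs(Pg[...,1]-.196)<.03)&(Pg[...,2]>.145)&(Pg[...,2]<.175)]
    print('  in rack at start',q.mean(0).round(4),q[:,2].max(),np.median(q[:,2]),len(q))
E
```

```text
{'clock': 27.3, 'ft_force': [0.7594, 0.0804, 0.0955], 'torque': [-0.03, -0.0046, 0.0335], 'position': [0.5424, -0.0022, 0.2439], 'ee_rot': [0.7062, 0.708, 0.0001, -0.0002], 'grip_width': 0.9959}
scene nose [ 0.5442 -0.1525  0.1532] 0.15882211414482494 0.1539104810230914 68
  in rack at start [0.5211 0.1965 0.1528] 0.159233975857191 0.15331850306696193 65
side nose [ 0.5395 -0.1555  0.1525] 0.15740337901611945 0.15350978688689693 113
  in rack at start [0.5164 0.1934 0.1516] 0.15674153033363963 0.15249232601674245 56
```

View pics/c22.png

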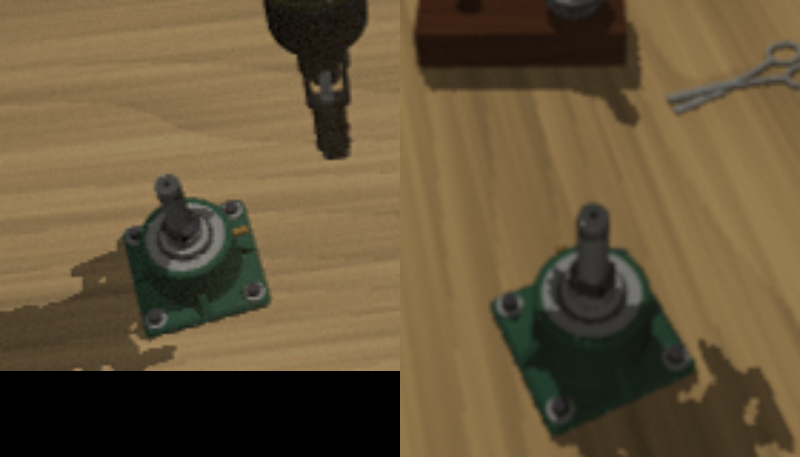

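View pics/scene22.png

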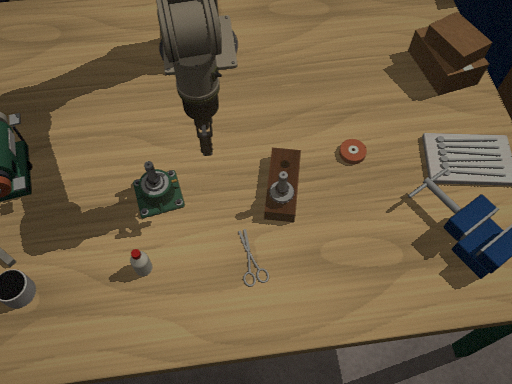

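The nose top is at 0.155, within 1 mm of its height in the rack. It stands upright over the cup, and the other things are unmoved. Handing in.

```bash
python3 -c "
from workcell import manip
print(manip.hand_in())"
```

```text
the job is handed in; nothing more can be done
None
```

The spindle with the smaller cone is standing home in the green housing's cup, let go, and the job is handed in at about 27 s of the 69 s. No verdict was reported.

- **Seating:** I gripped the spindle by its nose, lifted it out of the rack and lowered it into the cup, nulling the side force as it seated. That took several small sideways corrections, because friction in the cup made the side force stick, with up to about 5 N of side load along the way.
- **Swing:** I swung it 0.76 rad to one side and back to the start angle. The hand load I read was 11–14 N, a little under the 15 N asked; it peaked at 14.3 N. There was almost no resisting torque, so it rocks free.
- **Final height:** The nose top is within 1 mm of its height in the rack, which puts the spindle's origin about 5–6 mm up, inside the 3–6.6 mm window.
- **Position and uprightness:** The scene and side views disagree on the nose position by about 5 mm in x and 3 mm in y. They disagreed by almost as much in the rack, so I take this as camera bias. By those pictures I could not confirm the 1.5 mm centring or the 0.03 rad uprightness. They rest on the balanced side forces, the self-centring taper and the upright look.
- **Not measured:** I could not read the cage angle or the roller force directly. I inferred them from the tool's turn and the wrist force.
- **The other things:** The big spindle, wheel, scissors and oil bottle look unmoved in the last scene picture.

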